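Gear from the hook to the demagnetiser

TASK

Lift the toothed gear off its hook and lay it flat on the black rubber mat, letting go of it. Then pick it up again by its rim, lower it gently over the pin of the demagnetiser until it sits flat and fully down before you let go (do not drop it), and only after that turn the selector to the three-dot mark. Leave the plain ring hanging and leave the oil can and the tin where they stand.

Things in the scene. Friction and masses are not known exactly. Their poses are not given: they have to be found in the camera images.
- gear: the toothed steel gear: a flat disc 66 mm over its teeth, 14 mm thick, with a round 28 mm bore through it, 240 g. Origin at its very centre, z along the bore's axis (both faces are alike). It starts hanging by its bore on one of the stand's two hooks, its axis level and along the hook's bar, its top about 183 mm above the bench
- plain_ring: a plain smooth steel ring without teeth, 54 mm outside, 28 mm bore, 14 mm thick, hanging the same way on the other hook. Origin at its centre, z along its bore. To be left hanging
- stand: fixed hook stand, base plate 150 x 200 x 12 mm; origin on the bench, z up. Two hooks of 8 mm bar at y = +60 and -60 mm: each a post at x = +60, then a level bar (axis 160 mm up) running to x = -55 (towards the robot), where it turns up to a tip 9 mm above the bar's top. A 28 mm bore hung on it can rise 20 mm before it meets the bar: raise it 14 or 15 mm and draw it off in -x
- mat: black rubber mat fixed on the bench, 170 x 170 mm, 4 mm thick. Origin at the centre of its underside, z up
- demag: fixed bench demagnetiser: a grey flat case 170 (x) x 220 (y) mm, its top 60 mm above the bench. Origin on the bench under its centre, z up. On the top, at y = +52 mm of its frame, a round aluminium seat 52 mm across and 6 mm high with a steel pin in its middle; at y = -58 mm the selector
- seat (a point): centre of the seat's upper face, 66 mm above the bench, on the pin's axis; z up. The pin is 25 mm thick, straight for 13 mm above this face and then a cone narrowing to 16 mm at 22 mm above it. A seated gear rests on this face, its centre 7 mm above this point
- selector_grip (a point): middle of the selector's grip, on its upright axis, 97 mm above the bench; turns with it. The selector is a black bar grip 42 mm long, 14 mm thick, 32 mm high (top 104 mm above the bench) on a round skirt; the bar lies along this point's x axis, and a white line on its top marks the pointer end, the -x end
- selector (a joint): selector angle in rad. At 0 the pointer points along -x of the demagnetiser's frame, at the one-dot mark; it grows clockwise seen from above, to 2.1. White dots on the case mark the positions: one dot 0, two dots 0.7, three dots 1.4, four dots 2.1. It stays where it is left; it starts between one and two dots
- oil_can: red oil can with a thin bent spout, 66 mm across, 118 mm high, standing loose; origin at the centre of its underside
- tin: tin of grinding compound, 64 mm across, 60 mm high, standing loose; origin at the centre of its underside
Mind the look-alikes: they are no part of the job. Leave any orange or turquoise look-alike of the gear alone.

How it is judged (in metres and radians):
On the way, in this order (a step that is already met when the one before it is completed fails the run):
1. the gear lies flat on the rubber mat, released and at rest (angle between the z axis of gear and the z axis of mat, either way round below 0.1 rad and horizontal distance between gear and mat below 0.075 m and z of gear in the frame of mat below 0.014 m and linear speed of gear below 0.02 m/s and contact force between gear and the fingers below 0.05 N), for 0.2 s.
2. the gear is seated on the pin, flat and fully down, and released (angle between the z axis of gear and the z axis of demag, either way round below 0.06 rad and horizontal distance between gear and seat below 0.004 m and z of gear in the frame of seat below 0.0095 m and linear speed of gear below 0.02 m/s and contact force between gear and the fingers below 0.05 N), for 0.2 s.
3. the selector points at the three-dot mark (value of joint selector between 1.2 and 1.6 rad), for 0.2 s.
At the end, for the whole second after the job is handed in: The gear is released, still, flat (0.06 rad) and fully down (2.5 mm) on the demagnetiser's seat, within 4 mm of the pin's axis; the selector is within 0.2 rad of the three-dot mark (1.4); the plain ring, oil can and tin are within 30 mm of where they started (all of step 3 and angle between the z axis of gear and the z axis of demag, either way round below 0.06 rad and horizontal distance between gear and seat below 0.004 m and z of gear in the frame of seat below 0.0095 m and linear speed of gear below 0.02 m/s and distance of each of plain_ring, oil_can, tin from where it was at the start of the episode below 0.03 m); the robot touches nothing.
It fails at once if the plain ring, the oil can or the tin was moved more than 30 mm (distance of any of plain_ring, oil_can, tin from where it was at the start of the episode above 0.03 m).
It fails at once if the gear was dropped or slammed down the pin (faster than 0.35 m/s while round it) (horizontal distance between gear and seat below 0.012 m and z of gear in the frame of seat below 0.03 m and linear speed of gear above 0.35 m/s).
It fails at once if the gear was forced onto the demagnetiser (more than 40 N) (contact force between gear and demag above 40 N).
It also fails if it takes over 72 s, if anything falls off the work surface, if the arm or the gripper's body presses on something with over 40 N, if the wrist force passes 120 N, or if a joint passes its speed limit or range.

ROBOT

A 6-joint arm with a two-finger parallel gripper is mounted at the origin on the work surface. World frame = base frame: x ahead of the robot, y to its left, z up, the work surface at z = 0. Lengths are in mm, angles in degrees, forces in N, time in s.
With the tool pointing down it reaches from about 350 to 850 mm from the base axis. Payload 8.1 kg.
Tool frame: the origin (TCP) lies midway between the tips of the shut fingers; the grasp point (between the pads) lies 19 mm behind it; x points along the fingers, y is the direction in which the jaws open and shut, and the axes are right-handed (so a half turn about x gives the same grasp; the last joint's range is limited). The gripper opens to 85 mm and grips with 20 to 120 N. Pads are 22 mm wide; open, the fingers measure 114 mm over their backs; the gripper's body (76 mm by 85 mm) begins 54 mm behind the grasp point. The pads swing forward as they close: fully open they stand 13 mm farther back than shut.
Start: joints at [-71.757, 7.471, 85.268, -0, 87.261, -4.893], TCP at [235.769, -551.741, 231.292] pointing down, gripper open.
Joint ranges: [-169.43, 169.43], [-51.17, 129.36], [1.28, 143.12], [-76.62, 256.62], [0, 156.53], [-152.29, 152.29]. Speed limits (degrees/s): [136.94, 136.94, 159.86, 180, 180, 180].

INTERFACE

Orientations are given as [roll, pitch, yaw] about the fixed x, y, z axes, in that order (R = Rz(yaw) Ry(pitch) Rx(roll)).
In Python, from bench import r gives the robot as it stands.
- The arm moves only by the tool move_arm, never from a script. Its argument "deltas" is a list of rows, each a list of 2 entries, a list of its own where there are three numbers: the shift along the tool's x, y, z in mm, then the turn about the tool's x in degrees. A call has 1 to 12 rows; each row is the pose to reach, as a shift and turn from the pose measured when the call began, along the tool's axes at that moment; what a row does not reach only later rows make up. A row lasts 1/8 s, in which the tool goes at most 62.5 mm and 10.7 degrees, less where a joint would pass 70% of its speed; a pose out of reach is approached as far as the arm can. A call with a gripper value outside its range is refused whole. "jaw" is the opening, from -1 (shut) to 1 (fully open), set as the call begins (left out, the last holds). The fingers move at their own pace and stop on an object; "squeeze" is the grip in N (left out, the last holds). Time passes only in rows, so rows that repeat a pose let the fingers close. It gives the time, the measured TCP pose, the force and the opening at its end, in the units of the state.
- r.sense(): the state, without advancing time (a new reading comes with each control period).
- r.snapshot(name): name is "scene" or "top"; returns (picture, depth): 480x640x3 uint8, red, green, blue; 480x640 float32, mm along the optical axis (not along the pixel's ray), 0 where there is no reading.
- r.get_calibration(name): a dict with "fovy" (degrees; the focal length in pixels is half the picture's height over the tangent of half this angle, whatever the lens; pixels are square), "cx", "cy" (the principal point, pixels), "position" and "attitude" of the camera in the world. Camera axes: x right, y down, z forward; pixel columns grow to the right and rows downward; lengths in mm; the calibration is good to about 2 mm. A picture is of the moment at which its call begins. get_calibration takes no time and is no camera call.
- r.hand_in(): hands the job in, once; it reports no verdict.
The state is a dict: "time": time; "joint_pos": joint angles; "qd": joint speeds; "joint_efforts": joint torques, N m; "tool_pos": TCP position; "tcp_rot": TCP orientation; "ft_force": force on the tool from outside, world axes, zero at the start; "wrist_torque": the same for the moment, N m; "finger_gap": finger opening in mm.
Only numpy, scipy, OpenCV 4.12 (cv2) and the standard library are available. Lean on these libraries where they do the work, as an engineer would, in place of code of your own. Each camera call takes 0.05 s, during which the arm holds its last target. There are 200 camera calls.

## Working session

There is one attempt and no reset: what is moved stays moved. The work goes in short steps, Python scripts to look and compute and a tool call to move; the robot and the scene stay as the last step left them, time stands still between calls to the robot, and variables do not carry over. Pictures are saved under pics/ and viewed, about 8 in all and at most 12, crops included, and the job is handed in when it is done.

Besides the shell and the picture viewer there is one more tool, called after "Call:" as name([rows], argument=value, ...), one row to a line, values as JSON. move_arm: Moves the arm, as the interface text tells. Its arguments: {"type":"object","properties":{"deltas":{"type":"array","items":{"type":"array"}},"jaw":{"type":"number"},"squeeze":{"type":"number"}},"required":["deltas"]}

```bash
mkdir -p pics; cat > h.py <<'E'
import numpy as np,cv2
from bench import r
from scipy.spatial.transform import Rotation as R
def cal(n):
    c=r.get_calibration(n); return c
def pts(n,d):
    c=cal(n); f=240/np.tan(np.radians(c['fovy']/2))
    a=np.array(c['attitude'])
    Rm=a if a.shape==(3,3) else R.from_euler('xyz',a,degrees=True).as_matrix()
    v,u=np.mgrid[0:480,0:640]
    P=np.stack([(u-c['cx'])/f*d,(v-c['cy'])/f*d,d],-1)
    return P@Rm.T+np.array(c['position'])
E
python3 - <<'E'
from h import *
for n in('scene','top'):
    print(n,cal(n))
    p,d=r.snapshot(n); cv2.imwrite(f'pics/{n}0.png',p[:,:,::-1]); np.save(f'{n}0.npy',d); np.save(f'{n}p0.npy',p)
print(r.sense())
E
```

```text
scene {'fovy': 43.97864347806311, 'cx': 324.4004397512888, 'cy': 242.62672970482075, 'position': array([1098.74281961, -825.72185758,  947.64338649]), 'attitude': array([-129.92174316,   -0.74291489,   32.13882652])}
top {'fovy': 53.98714640291304, 'cx': 321.5300711414925, 'cy': 237.99359319928865, 'position': array([451.5290102 ,   5.47290353, 964.79965771]), 'attitude': array([-168.69269279,   -0.66963513,  -90.93500771])}
{'time': 0.1, 'joint_pos': array([-7.17580749e+01,  7.51179695e+00,  8.53236899e+01,  1.74189134e-03,
        8.72620492e+01, -4.89274881e+00]), 'qd': array([ 0.03727775, -0.08204521, -0.13030604,  0.0216685 ,  0.04940028,
        0.09432792]), 'joint_efforts': array([ 2.08136320e-03, -5.70951784e+01, -5.01943839e+01, -1.79194844e-04,
        8.17164924e-03, -6.21701338e-05]), 'tool_pos': array([ 235.61228887, -551.25747146,  230.33251365]), 'tcp_rot': array([-95.91463031,  89.90244841, 107.21995891]), 'ft_force': array([ 0.5352925 , -0.74481625,  0.13892354]), 'wrist_torque': array([0.02731483, 0.00580018, 0.00743737]), 'finger_gap': 85.54232259158731}
```

View pics/scene0.png

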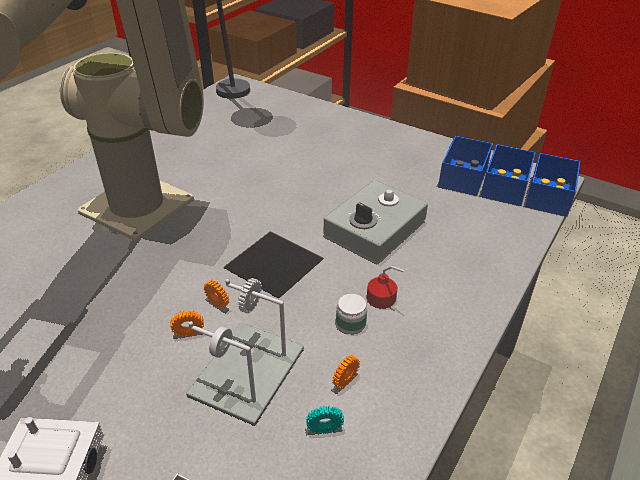

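View pics/top0.png

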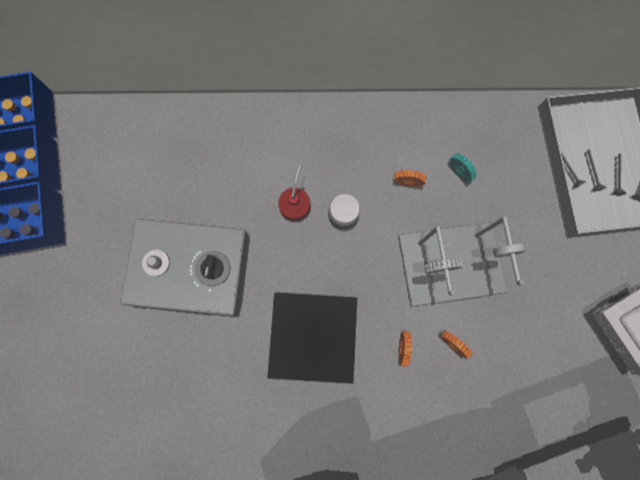

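The gear hangs on the left-hand hook, at top-view (443,265), and the plain ring on the other at (510,250). The mat is at (313,337), the seat and pin at (154,262), and the selector at (211,267). The orange and turquoise gears are decoys. Next I measure these from the depth.

```bash
cat > m.py <<'E'
from h import *
T=pts('top',np.load('top0.npy')); S=pts('scene',np.load('scene0.npy'))
tp=np.load('topp0.npy').astype(int); sp=np.load('scenep0.npy').astype(int)
def show(n,m,P):
    q=P[m]; print(n,len(q),'med',np.median(q,0).round(1),'min',np.percentile(q,2,axis=0).round(1),'max',np.percentile(q,98,axis=0).round(1))
def box(u0,u1,v0,v1):
    m=np.zeros((480,640),bool); m[v0:v1,u0:u1]=1; return m
# mat
m=box(260,365,285,390)&(tp.sum(2)<90)&(T[...,2]<30)
rc=lambda m,P:cv2.minAreaRect(P[m][:,:2].astype(np.float32))
show('mat',m,T); print(rc(m,T))
# case top
m=box(115,255,210,325)&(abs(T[...,2]-60)<4); show('case',m,T); print(rc(m,T))
for nm,P,b in(('top',T,(135,175,245,280)),('scene',S,(370,410,180,212))):
    m=box(*b)&(P[...,2]>63.5)&(P[...,2]<69); show(nm+' seat',m,P); print(cv2.minEnclosingCircle(P[m][:,:2].astype(np.float32)))
    m=box(*b)&(P[...,2]>84)&(P[...,2]<93); show(nm+' pin top',m,P)
for nm,P,b in(('top',T,(190,235,245,290)),('scene',S,(345,380,195,230))):
    m=box(*b)&(P[...,2]>98)&(P[...,2]<110); show(nm+' sel',m,P); print(rc(m,P))
for nm,P,b in(('top',T,(424,466,255,278)),('scene',S,(238,264,276,312))):
    m=box(*b)&(P[...,2]>168)&(P[...,2]<190); show(nm+' gear top',m,P); print(rc(m,P))
    m=box(*b)&(P[...,2]>110)&(P[...,2]<190); show(nm+' gear all',m,P)
m=box(420,470,220,300)&(T[...,2]>155)&(T[...,2]<180); show('bar',m,T)
for v in range(225,300,5):
    mm=m[v]; 
    if mm.any(): print(v,T[v][mm].mean(0).round(1),mm.sum())
m=box(395,520,215,310)&(abs(T[...,2]-12)<4);show('base',m,T);print(rc(m,T))
big=cv2.resize(np.load('topp0.npy')[215:320,115:255,::-1],None,fx=5,fy=5,interpolation=2)
cv2.imwrite('pics/dem.png',big)
E
python3 m.py
```

```text
return _methods._mean(a, axis=axis, dtype=dtype,
  ret = um.true_divide(
Traceback (most recent call last):
  File "m.py", line 11, in <module>
    show('mat',m,T); print(rc(m,T))
    ~~~~^^^^^^^^^^^
  File "m.py", line 5, in show
    q=P[m]; print(n,len(q),'med',np.median(q,0).round(1),'min',np.percentile(q,2,axis=0).round(1),'max',np.percentile(q,98,axis=0).round(1))
                                                               ~~~~~~~~~~~~~^^^^^^^^^^^^
IndexError: index -1 is out of bounds for axis 0 with size 0
```

```bash
sed -i "s/^def show.*/def show(n,m,P):\n    if not m.any(): return print(n,'EMPTY')/; s/^rc=.*/rc=lambda m,P:cv2.minAreaRect(P[m][:,:2].astype(np.float32)) if m.any() else None/" m.py
sed -i "s/print(cv2.minEnc\(.*\)$/print(m.any() and cv2.minEnc\1/" m.py
sed -i "s/^# mat/for p in((310,340),(200,400),(180,290),(600,300)): print(p,T[p[1],p[0]],tp[p[1],p[0]])\nprint(S[270,275],S[150,300])/" m.py
python3 m.py
```

```text
(310, 340) [436.47494162  17.47802913   3.35717365] [49 48 48]
(200, 400) [325.35604509 233.6971577   -2.56773945] [136 134 134]
(180, 290) [534.43467546 262.77886245  63.75009336] [145 148 146]
(600, 300) [ 506.77125764 -577.87228233   -0.81035099] [115 113 114]
[467.11098628 -14.21660704   6.74029071] [207.02905618 476.43599014  -3.17562035]
mat EMPTY
None
case 8261 med [578.9 264.6  59.5] min [498.5 154.7  56.5] max [666.3 366.   63.2]
((582.8060302734375, 260.3567199707031), (219.75201416015625, 169.46817016601562), 83.53343200683594)
top seat 373 med [586.5 311.1  65.4] min [565.4 288.8  63.6] max [612.4 336.2  68.5]
((587.733154296875, 321.651611328125), 35.09266662597656)
top pin top 84 med [589.  311.3  87. ] min [580.1 303.3  84.3] max [597.  320.1  89.8]
scene seat 140 med [598.  300.8  65.4] min [533.7 258.2  63.5] max [632.6 358.8  68.4]
((583.968505859375, 324.5431823730469), 75.63076782226562)
scene pin top 30 med [591.6 306.3  87.2] min [582.7 300.9  84.2] max [600.5 317.8  90.6]
top sel 174 med [575.8 202.1 102.9] min [556.7 193.9  99.4] max [595.9 211.4 105.9]
((576.
[... 868 characters left out ...]
3  182.5]
bar 566 med [ 561.8 -215.8  164.1] min [ 514.6 -245.4  157.4] max [ 627.8 -189.3  179.1]
225 [ 632.4 -210.3  161.3] 2
230 [ 623.4 -210.6  161.6] 5
235 [ 614.2 -211.5  162.5] 5
240 [ 605.4 -212.7  162.2] 5
245 [ 596.9 -214.4  160.2] 5
250 [ 587.7 -215.   162.2] 5
255 [ 578.8 -216.1  162.6] 5
260 [ 568.1 -232.7  174.2] 13
265 [ 560.1 -213.6  172.1] 31
270 [ 553.  -203.1  161.8] 16
275 [ 544.1 -220.6  162.5] 5
280 [ 535.6 -222.2  160.9] 4
285 [ 526.9 -223.1  161.8] 5
290 [ 518.  -223.6  166.9] 6
base 5853 med [ 583.3 -281.9   11.3] min [ 512.  -371.9    8.4] max [ 661.  -179.    14.7]
((587.2930297851562, -275.9651794433594), (149.82257080078125, 200.5679473876953), 7.128522872924805)
```

```bash
cat >> h.py <<'E'
def go(x,y,z,yaw):
    """delta (tool axes) and turn to bring TCP to x,y,z with jaw axis (tool y) at yaw deg mod 180"""
    s=r.sense(); p=s['tool_pos']; Rm=R.from_euler('xyz',s['tcp_rot'],degrees=True).as_matrix()
    d=Rm.T@(np.array([x,y,z])-p)
    cur=np.degrees(np.arctan2(Rm[1,1],Rm[0,1]))
    dy=(yaw-cur+90)%180-90
    print('t',round(s['time'],2),'pos',p.round(1),'jawyaw',round(cur,1),'gap',round(s['finger_gap'],1),'F',s['ft_force'].round(1),'q6',round(s['joint_pos'][5],1))
    print('delta',d.round(1),'turn',round(-dy if Rm[2,0]<0 else dy,1),'toolz',Rm[:,2].round(2))
E
python3 - <<'E'
from m import *
E
python3 -c "
from h import *
go(562.5,-218.7,240,7)
T=pts('top',np.load('top0.npy')); tp=np.load('topp0.npy').astype(int)
m=np.zeros((480,640),bool); m[285:390,260:365]=1; m&=(tp.sum(2)<200)&(T[...,2]<20)
print(cv2.minAreaRect(T[m][:,:2].astype(np.float32)))
big=cv2.resize(np.load('topp0.npy')[215:320,115:255,::-1],None,fx=5,fy=5,interpolation=2)
cv2.imwrite('pics/dem.png',big)
" | tail -3
```

```text
(310, 340) [436.47494162  17.47802913   3.35717365] [49 48 48]
(200, 400) [325.35604509 233.6971577   -2.56773945] [136 134 134]
(180, 290) [534.43467546 262.77886245  63.75009336] [145 148 146]
(600, 300) [ 506.77125764 -577.87228233   -0.81035099] [115 113 114]
[467.11098628 -14.21660704   6.74029071] [207.02905618 476.43599014  -3.17562035]
mat EMPTY
None
case 8261 med [578.9 264.6  59.5] min [498.5 154.7  56.5] max [666.3 366.   63.2]
((582.8060302734375, 260.3567199707031), (219.75201416015625, 169.46817016601562), 83.53343200683594)
top seat 373 med [586.5 311.1  65.4] min [565.4 288.8  63.6] max [612.4 336.2  68.5]
((587.733154296875, 321.651611328125), 35.09266662597656)
top pin top 84 med [589.  311.3  87. ] min [580.1 303.3  84.3] max [597.  320.1  89.8]
scene seat 140 med [598.  300.8  65.4] min [533.7 258.2  63.5] max [632.6 358.8  68.4]
((583.968505859375, 324.5431823730469), 75.63076782226562)
scene pin top 30 med [591.6 306.3  87.2] min [582.7 300.9  84.2] max [600.5 317.8  90.6]
top sel 174 med [575.8 202.1 102.9] min [556.7 193.9  99.4] max [595.9 211.4 105.9]
((576.
[... 1118 characters left out ...]
587.7 -215.   162.2] 5
255 [ 578.8 -216.1  162.6] 5
260 [ 568.1 -232.7  174.2] 13
265 [ 560.1 -213.6  172.1] 31
270 [ 553.  -203.1  161.8] 16
275 [ 544.1 -220.6  162.5] 5
280 [ 535.6 -222.2  160.9] 4
285 [ 526.9 -223.1  161.8] 5
290 [ 518.  -223.6  166.9] 6
base 5853 med [ 583.3 -281.9   11.3] min [ 512.  -371.9    8.4] max [ 661.  -179.    14.7]
((587.2930297851562, -275.9651794433594), (149.82257080078125, 200.5679473876953), 7.128522872924805)
t 0.1 pos [ 235.6 -551.3  230.3] jawyaw -66.9 gap 85.5 F [ 0.5 -0.7  0.1] q6 -4.9
delta [  -9.3 -177.4 -431.3] turn -73.9 toolz [-0.92 -0.39 -0.  ]
((442.6080322265625, 12.048599243164062), (166.99269104003906, 167.0829620361328), 85.57299041748047)
```

View pics/dem.png

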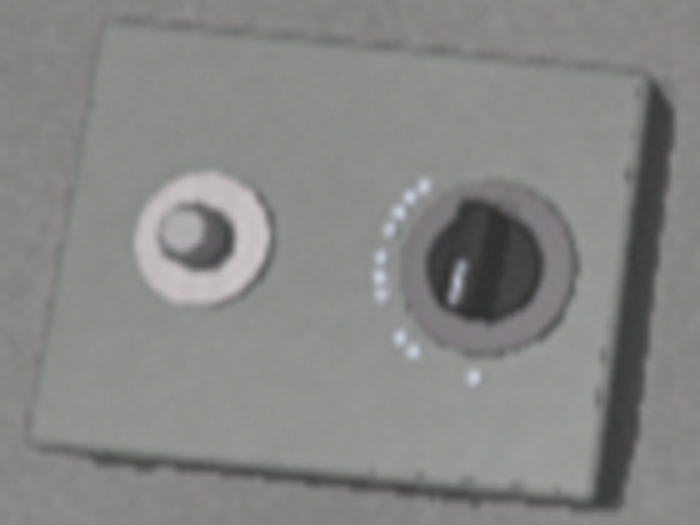

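Case top, seat and selector are clear: one dot at (473,377), three dots at (380,277). Measured sizes match the given ones. First move: above the gear.

Call:
move_arm([
  [[-9,-18,-43],-7],
  [[-9,-36,-86],-15],
  [[-9,-54,-130],-22],
  [[-9,-71,-173],-30],
  [[-9,-89,-216],-37],
  [[-9,-107,-259],-44],
  [[-9,-125,-302],-52],
  [[-9,-142,-345],-59],
  [[-9,-160,-388],-67],
  [[-9,-177,-431],-74],
  [[-9,-177,-431],-74],
  [[-9,-177,-431],-74],
], jaw=-0.3, squeeze=60)

```text
time: 1.6
tool_pos: [562.0, -219.2, 239.1]
tcp_rot: [-141.8, 89.9, 135.3]
ft_force: [0.0, -0.2, 0.0]
finger_gap: 29.9
```

```bash
python3 - <<'E'
from h import *
go(562.5,-218.7,168,7)
ims=[]
for n in('top','scene'):
    p,d=r.snapshot(n); P=pts(n,d)
    m=(P[...,2]>185)&(P[...,2]<300)&(abs(P[...,0]-562)<60)&(abs(P[...,1]+219)<60)
    print(n,m.sum()); ims.append(p)
c1=cv2.resize(ims[0][205:305,380:510,::-1],(390,300)); c2=cv2.resize(ims[1][230:330,190:320,::-1],(390,300))
cv2.imwrite('pics/a.png',np.hstack([c1,c2]))
E
```

```text
t 1.6 pos [ 562.  -219.2  239.1] jawyaw 7.1 gap 29.9 F [ 0.  -0.2  0. ] q6 -33.3
delta [71.1  0.6 -0.3] turn 0.1 toolz [ 0.12 -0.99 -0.  ]
top 196
scene 734
```

View pics/a.png

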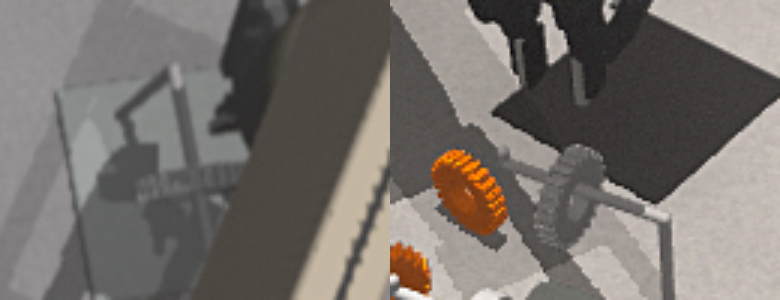

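The scene view is unblocked: jaws above the gear and both fingers clear of the bar. Descending.

Call:
move_arm([
  [[12,0,0],0],
  [[25,0,0],0],
  [[38,0,0],0],
  [[50,0,0],0],
  [[60,0,0],0],
  [[66,0,0],0],
  [[70,0,0],0],
  [[70,0,0],0],
])

```text
time: 2.7
tool_pos: [561.6, -219.8, 169.4]
tcp_rot: [-148.7, 89.9, 128.4]
ft_force: [-0.4, -0.2, 1.2]
finger_gap: 29.9
```

```bash
python3 - <<'E'
from h import *
go(562.5,-218.7,168,7)
p,d=r.snapshot('scene'); cv2.imwrite('pics/b.png',cv2.resize(p[230:350,180:340,::-1],(640,480)))
E
```

```text
t 2.7 pos [ 561.6 -219.8  169.4] jawyaw 7.0 gap 29.9 F [-0.4 -0.2  1.2] q6 -33.3
delta [ 1.4  1.  -1. ] turn 0.0 toolz [ 0.12 -0.99 -0.  ]
```

View pics/b.png

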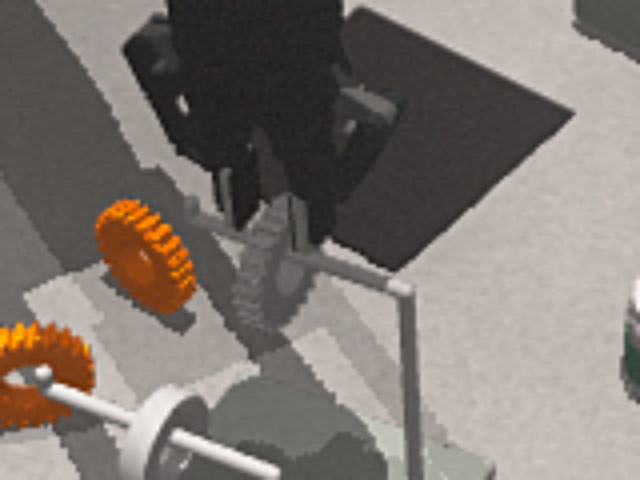

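The gear's top edge is between the pads, which straddle the bar. Closing.

Call:
move_arm([
  [[2,0,0],0],
  [[2,0,0],0],
  [[2,0,0],0],
  [[2,0,0],0],
  [[2,0,0],0],
  [[2,0,0],0],
], jaw=-1, squeeze=80)

```text
time: 3.5
tool_pos: [562.3, -220.2, 168.7]
tcp_rot: [116.4, 89.9, 33.5]
ft_force: [0.2, -0.1, 5.6]
finger_gap: 11.5
```

```bash
python3 - <<'E'
from h import *
go(562.5,-219.5,183,7)
p,d=r.snapshot('scene'); cv2.imwrite('pics/c.png',cv2.resize(p[230:350,180:340,::-1],(640,480)))
go(562.5,-219.5,183,7)
E
```

```text
t 3.5 pos [ 562.3 -220.2  168.7] jawyaw 7.0 gap 11.5 F [ 0.2 -0.1  5.6] q6 -33.3
delta [-14.3   0.3  -0.7] turn 0.0 toolz [ 0.12 -0.99 -0.  ]
t 3.55 pos [ 562.3 -220.2  168.7] jawyaw 7.0 gap 12.2 F [-1.2 -0.3  5.3] q6 -33.3
delta [-14.3   0.3  -0.7] turn 0.0 toolz [ 0.12 -0.99 -0.  ]
```

Call:
move_arm([
  [[-1,0,0],0],
  [[-2,0,0],0],
  [[-3,0,0],0],
  [[-4,0,0],0],
])

```text
time: 4.05
tool_pos: [562.1, -220.1, 172.4]
tcp_rot: [165.1, 89.9, 82.2]
ft_force: [0.2, 0.8, -1.8]
finger_gap: 12.0
```

```bash
python3 - <<'E'
from h import *
go(562.5,-219.5,183,7)
p,d=r.snapshot('scene'); cv2.imwrite('pics/c2.png',cv2.resize(p[230:350,180:340,::-1],(640,480)))
E
```

```text
t 4.05 pos [ 562.1 -220.1  172.4] jawyaw 7.0 gap 12.0 F [ 0.2  0.8 -1.8] q6 -33.3
delta [-10.6   0.5  -0.6] turn 0.0 toolz [ 0.12 -0.99 -0.  ]
```

View pics/c2.png

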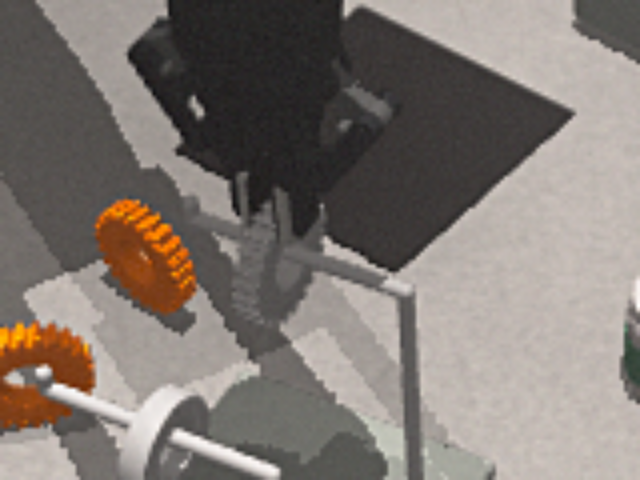

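Held: the weight registers and the gear rose. Count so far: 6 pictures. Rising to +14.5 mm, then drawing off in stand −x.

Call:
move_arm([
  [[-4,0,0],0],
  [[-8,0,0],0],
  [[-10.5,0,0],0],
  [[-10.5,-10,0],0],
  [[-10.5,-22,0],0],
  [[-10.5,-35,0],0],
  [[-10.5,-48,0],0],
  [[-10.5,-62,0],0],
  [[-10.5,-76,0],0],
  [[-10.5,-85,0],0],
  [[-10.5,-85,0],0],
])

```text
time: 5.48
tool_pos: [477.4, -230.8, 183.2]
tcp_rot: [119.2, 89.9, 36.2]
ft_force: [-0.4, 0.3, -2.5]
finger_gap: 11.5
```

```bash
python3 - <<'E'
from h import *
go(442.6,12,200,0)
p,d=r.snapshot('scene');P=pts('scene',d); cv2.imwrite('pics/d.png',cv2.resize(p[230:350,160:320,::-1],(640,480)))
E
```

```text
t 5.47 pos [ 477.4 -230.8  183.2] jawyaw 7.0 gap 11.5 F [-0.4  0.3 -2.5] q6 -38.4
delta [ -16.7   -4.9 -245.2] turn 7.0 toolz [ 0.12 -0.99 -0.  ]
```

View pics/d.png

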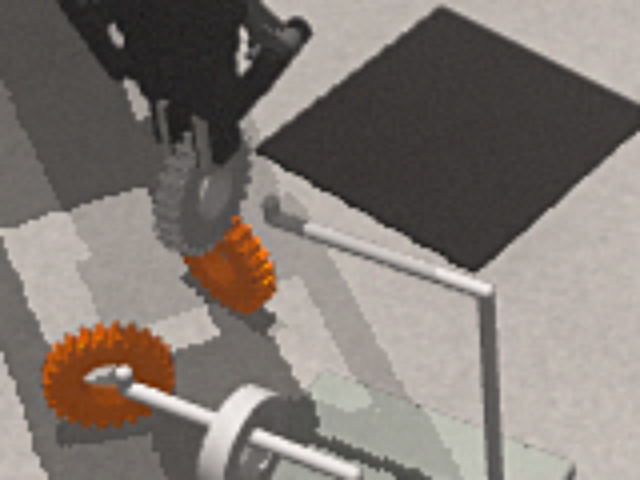

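Gear off the hook, clear of the orange one. Carrying it to the mat.

Call:
move_arm([
  [[0,-5,-45],1],
  [[0,-10,-90],3],
  [[0,-15,-135],4],
  [[0,-20,-180],5],
  [[0,-24,-220],6],
  [[10,-27,-248],7],
  [[45,-27,-248],7],
  [[80,-27,-248],7],
  [[105,-27,-248],7],
  [[118,-27,-248],7],
  [[120,-27,-248],7],
  [[120,-27,-248],7],
])

```text
time: 7.02
tool_pos: [421.7, 12.1, 64.3]
tcp_rot: [99.6, 89.9, 9.6]
ft_force: [-0.1, 0.2, -2.1]
finger_gap: 11.6
```

Call:
move_arm([
  [[2,0,0],0],
  [[3,0,0],0],
  [[4,0,0],0],
  [[4,0,0],0],
])

```text
time: 7.52
tool_pos: [421.7, 12.1, 60.3]
tcp_rot: [100.3, 89.9, 10.3]
ft_force: [-0.1, -0.4, -2.4]
finger_gap: 11.6
```

Call:
move_arm([
  [[1,0,0],0],
  [[2,0,0],0],
  [[3,0,0],0],
  [[4,0,0],0],
  [[4,0,0],0],
])

```text
time: 8.15
tool_pos: [421.6, 12.2, 56.2]
tcp_rot: [102.0, 89.9, 12.0]
ft_force: [-0.4, -0.2, -2.7]
finger_gap: 11.5
```

Call:
move_arm([
  [[1,0,0],0],
  [[2,0,0],0],
  [[3,0,0],0],
  [[4,0,0],0],
  [[4,0,0],0],
])

```text
time: 8.78
tool_pos: [422.8, 12.1, 54.9]
tcp_rot: [94.0, 89.8, 4.0]
ft_force: [-10.4, 0.4, 26.5]
finger_gap: 12.1
```

Call:
move_arm([
  [[-0.5,0,0],0],
  [[-0.5,0,0],0],
])

```text
time: 9.02
tool_pos: [423.1, 12.1, 55.6]
tcp_rot: [92.5, 89.8, 2.6]
ft_force: [-0.4, -0.3, -2.2]
finger_gap: 11.7
```

Call:
move_arm([
  [[0,0,0],0],
  [[0,0,0],0],
  [[0,0,0],0],
  [[0,0,0],0],
  [[-15,0,0],0],
  [[-35,0,0],0],
  [[-45,0,0],0],
  [[-45,0,0],0],
], jaw=-0.3)

```text
time: 10.02
tool_pos: [423.8, 12.0, 101.9]
tcp_rot: [89.9, 89.6, -0.1]
ft_force: [0.3, 0.1, -0.3]
finger_gap: 29.9
```

```bash
python3 - <<'E'
from h import *
go(422,12,100,0)
p,d=r.snapshot('scene');P=pts('scene',d)
m=(P[...,2]>8)&(P[...,2]<90)&(abs(P[...,0]-442)<80)&(abs(P[...,1]-12)<80)
v,u=np.where(m);print(u.min(),u.max(),v.min(),v.max()); q=P[m]; print(np.percentile(q,[1,50,99],axis=0).round(1))
cv2.imwrite('pics/e.png',cv2.resize(p[190:310,200:360,::-1],(640,480)))
E
```

```text
t 10.03 pos [423.8  12.  101.9] jawyaw 0.0 gap 29.9 F [ 0.3  0.1 -0.3] q6 -5.4
delta [ 1.8 -1.8 -0. ] turn 0.0 toolz [ 0. -1.  0.]
229 304 235 287
[[382.8 -22.6   8.1]
 [429.8   5.4  40.5]
 [467.2  44.3  69.8]]
```

View pics/e.png

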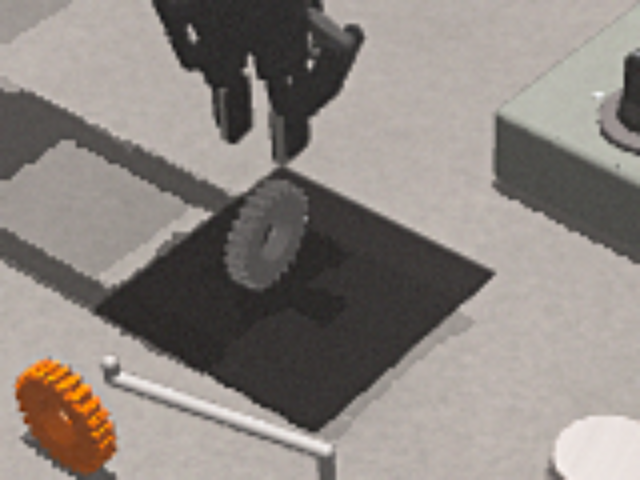

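Gear stands on its edge on the mat (picture 8). Pushing it over towards +x with shut fingers.

Call:
move_arm([
  [[0,-20,0],0],
  [[0,-40,0],0],
  [[0,-50,0],0],
  [[20,-50,0],0],
  [[40,-50,0],0],
  [[42,-50,0],0],
  [[42,-40,0],0],
  [[42,-30,0],0],
  [[42,-22,0],0],
  [[42,-14,0],0],
  [[42,-6,0],0],
  [[42,2,0],0],
], jaw=-1)

```text
time: 11.58
tool_pos: [425.9, 12.0, 58.9]
tcp_rot: [91.0, 89.7, 1.0]
ft_force: [-0.7, 0.8, 0.1]
finger_gap: 0.0
```

Call:
move_arm([
  [[0,8,0],0],
  [[0,14,0],0],
  [[-30,14,0],0],
  [[-80,0,0],0],
  [[-130,-20,0],0],
  [[-130,-50,0],0],
  [[-130,-60,0],0],
])

```text
time: 12.45
tool_pos: [364.8, 12.0, 189.1]
tcp_rot: [89.5, 89.6, -0.5]
ft_force: [0.2, 0.0, -1.0]
finger_gap: 0.3
```

```bash
python3 - <<'E'
from h import *
go(440,12,100,0)
for n in('scene','top'):
    p,d=r.snapshot(n);P=pts(n,d)
    m=(P[...,2]>8)&(P[...,2]<90)&(abs(P[...,0]-450)<90)&(abs(P[...,1]-12)<90)
    print(n,m.sum())
    if m.any():
        v,u=np.where(m);print(u.min(),u.max(),v.min(),v.max()); q=P[m]; print(np.percentile(q,[1,50,99],axis=0).round(1)); print(cv2.minEnclosingCircle(q[:,:2].astype(np.float32)))
    np.save(n+'1.npy',d); np.save(n+'p1.npy',p)
    cv2.imwrite(f'pics/f{n}.png',p[:,:,::-1])
E
```

```text
t 12.45 pos [364.8  12.  189.1] jawyaw 0.0 gap 0.3 F [ 0.2  0.  -1. ] q6 -6.2
delta [89.6 74.6  0. ] turn 0.0 toolz [ 0. -1.  0.]
scene 440
234 311 235 284
[[385.2 -21.7   8.1]
 [467.7   8.4  16.1]
 [512.4  52.8  21.5]]
((446.0191650390625, 9.247639656066895), 95.2348403930664)
top 663
276 345 297 368
[[432.7 -22.2   8.2]
 [463.9  13.3  17.1]
 [495.1  44.8  21.4]]
((451.25347900390625, 27.872447967529297), 85.87200927734375)
```

The gear lies flat (its top is at about 17–18 mm). Next, a precise centre for it in both cameras, and the pin the same way.

```bash
cat > g.py <<'E'
from h import *
def fitring(P,c0,z0,R0,tol=3.5):
    # centroid of filled outline of points near plane z0 within 45mm of c0
    m=(abs(P[...,2]-z0)<tol)&(np.hypot(P[...,0]-c0[0],P[...,1]-c0[1])<45)
    n,l,st,ce=cv2.connectedComponentsWithStats(m.astype(np.uint8)); k=1+st[1:,4].argmax()
    m=l==k; q=P[m][:,:2]
    h=cv2.convexHull(q.astype(np.float32)); e=cv2.fitEllipse(h)
    return e,len(q),np.median(P[m][:,2])
if __name__=='__main__':
    for n in('top','scene'):
        P=pts(n,np.load(n+'1.npy')); print(n,'gear',fitring(P,(464,11.5),18,33))
        P0=pts(n,np.load(n+'0.npy')); print(n,'seat',fitring(P0,(588.7,312),66,26,2.5))
        m=(P0[...,2]>72)&(P0[...,2]<95)&(np.hypot(P0[...,0]-588.7,P0[...,1]-312)<20); h=cv2.convexHull(P0[m][:,:2].astype(np.float32)); print(' pin',cv2.minEnclosingCircle(h),P0[m].mean(0).round(1))
    a=np.load('topp1.npy')[280:385,260:365,::-1]; cv2.imwrite('pics/g.png',cv2.resize(a,(630,600)))
    go(464,11.5,120,0)
E
python3 g.py
```

```text
top gear (((464.0155334472656, 13.304990768432617), (64.89117431640625, 65.31632232666016), 38.088768005371094), 594, np.float64(17.376188862909373))
top seat (((588.8610229492188, 312.2261962890625), (50.65351104736328, 51.69356155395508), 123.17227935791016), 363, np.float64(65.40132195521926))
 pin ((588.3307495117188, 311.70123291015625), 12.304429054260254) [587.8 309.6  84. ]
scene gear (((466.9461364746094, 10.22929859161377), (63.987892150878906, 69.7535629272461), 51.89360809326172), 306, np.float64(17.24612415595908))
scene seat (((591.052001953125, 309.60064697265625), (49.61509704589844, 57.51202392578125), 31.874982833862305), 112, np.float64(65.60340137541323))
 pin ((591.1451416015625, 308.42840576171875), 13.077984809875488) [592.5 305.5  81.8]
t 12.55 pos [364.8  12.1 188.2] jawyaw 0.0 gap -0.2 F [ 1.9  0.3 -0.5] q6 -6.2
delta [68.7 98.9  0.6] turn 0.0 toolz [ 0. -1. -0.]
```

View pics/g.png

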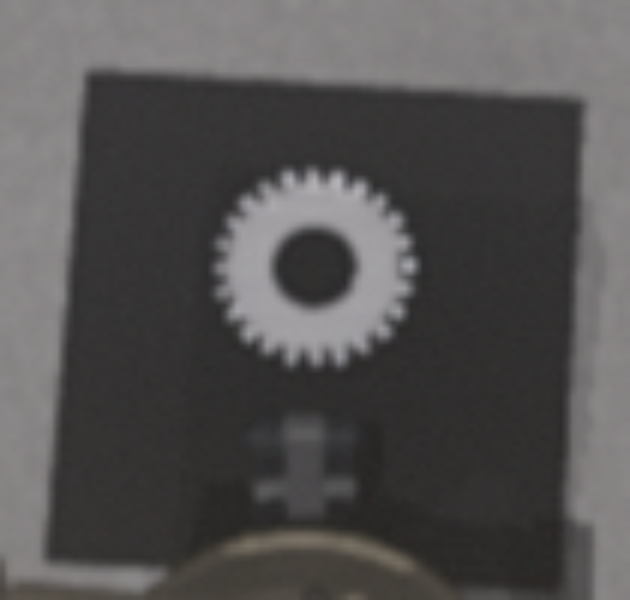

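The gear is flat near the mat's centre (picture 9; step 1 met). Gear→seat displacement agrees between cameras: (124.8, 298.9) and (124.1, 299.4). Now a first pinch along x to centre the gear under the TCP.

Call:
move_arm([
  [[0,40,0],0],
  [[0,80,0],0],
  [[20,100,0],0],
  [[60,100,0.5],0],
  [[100,100,0.5],0],
  [[140,100,0.5],0],
  [[165,100,0.5],0],
  [[178,100,0.5],0],
  [[184,100,0.5],0],
  [[186,100,0.5],0],
  [[186,100,0.5],0],
], jaw=1, squeeze=30)

```text
time: 13.92
tool_pos: [466.6, 11.5, 3.5]
tcp_rot: [90.2, 89.6, 0.2]
ft_force: [0.7, -0.3, -0.6]
finger_gap: 85.5
```

Call:
move_arm([
  [[0,0,0],0],
  [[1,0,0],0],
  [[2,0,0],0],
  [[2,0,0],0],
  [[2,0,0],0],
  [[2,0,0],0],
  [[2,0,0],0],
  [[2,0,0],0],
], jaw=0.3)

```text
time: 14.92
tool_pos: [467.4, 11.5, 4.2]
tcp_rot: [88.3, 89.6, -1.7]
ft_force: [-13.8, 0.8, 27.8]
finger_gap: 63.4
```

Call:
move_arm([
  [[-1,0,0],0],
  [[-1,0,0],0],
  [[-1,0,0],0],
], jaw=1)

```text
time: 15.3
tool_pos: [467.4, 11.4, 5.1]
tcp_rot: [88.4, 89.6, -1.5]
ft_force: [-0.0, -0.2, -0.1]
finger_gap: 85.4
```

Call:
move_arm([
  [[0,0,0],0],
  [[-30,0,0],0],
  [[-80,0,0],0],
  [[-130,0,0],0],
  [[-150,-20,0],0],
  [[-150,-60,0],0],
  [[-150,-95,0],0],
  [[-150,-100,0],0],
  [[-150,-100,0],0],
])

```text
time: 16.42
tool_pos: [366.6, 11.4, 154.6]
tcp_rot: [88.1, 89.5, -1.9]
ft_force: [0.0, -0.5, 0.6]
finger_gap: 85.2
```

```bash
python3 - <<'E'
from g import *
for n in('top','scene'):
    for k in range(2):
        p,d=r.snapshot(n);P=pts(n,d); print(n,fitring(P,(466,12),18,33))
go(467.2,11.5,5,0)
E
```

```text
top (((468.1861572265625, 13.069725036621094), (63.04273223876953, 65.39163970947266), 175.17613220214844), 590, np.float64(17.327931542397778))
top (((468.2199401855469, 13.07187557220459), (63.07379913330078, 65.4326171875), 172.312744140625), 582, np.float64(17.351069511981848))
scene (((470.0146179199219, 11.516358375549316), (63.6728401184082, 68.6561050415039), 40.99753952026367), 311, np.float64(17.162089882724104))
scene (((469.6766662597656, 10.665771484375), (63.69580841064453, 70.13978576660156), 33.0702018737793), 316, np.float64(17.229377503144292))
t 16.62 pos [366.8  11.4 154.4] jawyaw 0.0 gap 85.4 F [-0.5  0.2 -0. ] q6 -6.3
delta [ 1.501e+02  9.930e+01 -1.000e-01] turn 0.0 toolz [ 0. -1.  0.]
```

Call:
move_arm([
  [[0,40,0],0],
  [[0,85,0],0],
  [[20,101,0],0],
  [[60,101,0],0],
  [[100,101,0],0],
  [[130,101,0],0],
  [[145,101,0],0],
  [[149,101,0],0],
  [[149,101,0],0],
])

```text
time: 17.75
tool_pos: [469.8, 11.4, 6.9]
tcp_rot: [88.2, 89.5, -1.7]
ft_force: [0.3, -0.7, 0.4]
finger_gap: 85.6
```

Call:
move_arm([
  [[0,0,0],0],
  [[0,0,0],0],
  [[0,0,0],0],
  [[0,0,0],0],
  [[0,0,0],0],
  [[0,0,0],0],
], jaw=0.3, squeeze=40)

```text
time: 18.5
tool_pos: [470.9, 11.3, 8.7]
tcp_rot: [87.3, 89.4, -2.7]
ft_force: [-3.6, -0.7, 9.1]
finger_gap: 62.6
```

Call:
move_arm([
  [[-5,0,0],0],
  [[-20,0,0],0],
  [[-50,0,0],0],
  [[-85,0,0],0],
  [[-115,0,0],0],
  [[-125,0,0],0],
  [[-125,0,0],0],
])

```text
time: 19.38
tool_pos: [470.0, 11.3, 134.3]
tcp_rot: [87.1, 89.3, -2.8]
ft_force: [-0.4, -0.0, -1.5]
finger_gap: 62.5
```

```bash
python3 - <<'E'
from g import *
go(588.2,310.3,130,0)
p,d=r.snapshot('scene');np.save('s2.npy',d);cv2.imwrite('pics/i.png',cv2.resize(p[150:300,200:360,::-1],(640,600)))
E
```

```text
t 19.38 pos [470.   11.3 134.3] jawyaw 0.0 gap 62.5 F [-0.4 -0.  -1.5] q6 -4.9
delta [   5.6  118.3 -298.9] turn 0.0 toolz [ 0. -1.  0.]
```

View pics/i.png

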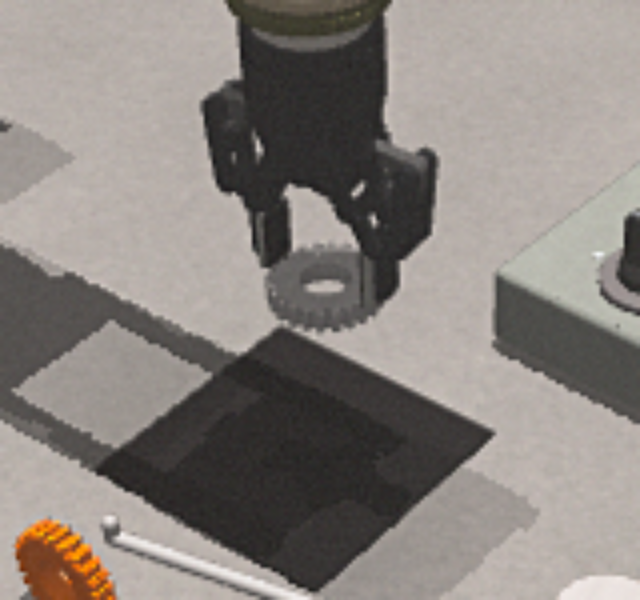

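```bash
cat >> g.py <<'E'
def plane(P,c,zt,tol=6):
    rr=np.hypot(P[...,0]-c[0],P[...,1]-c[1]); m=(abs(P[...,2]-zt)<tol)&(rr<29)
    q=P[m]
    for _ in range(4):
        A=np.c_[q[:,:2]-c,np.ones(len(q))]; k=np.linalg.lstsq(A,q[:,2],rcond=None)[0]; q=q[abs(A@k-q[:,2])<2]
    return k.round(3),len(q)
E
python3 - <<'E'
from g import *
P=pts('scene',np.load('s2.npy')); c=np.array([472.4,10]); print(plane(P,c,143)); print(fitring(P,c,143,33,4))
P=pts('scene',np.load('scene1.npy')); print(plane(P,np.array([467,10.2]),18)); 
E
```

```text
(array([1.20000e-02, 1.20000e-02, 1.42713e+02]), 169)
(((473.02838134765625, 10.544917106628418), (66.94284057617188, 74.60261535644531), 91.79058074951172), 317, np.float64(142.70054656775244))
(array([-1.9000e-02,  3.0000e-03,  1.7048e+01]), 161)
```

Gear held flat (tilt within 0.03 rad). Moving above the pin; seated height should be TCP z ≈ 71.

Call:
move_arm([
  [[0,15,-37],0],
  [[0,30,-75],0],
  [[0,45,-112],0],
  [[0,60,-150],0],
  [[0,75,-187],0],
  [[0,89,-224],0],
  [[0,104,-262],0],
  [[0,115,-290],0],
  [[0,118,-299],0],
  [[10,118,-299],0],
  [[18,118,-299],0],
  [[18,118,-299],0],
])

```text
time: 20.92
tool_pos: [586.2, 308.9, 114.3]
tcp_rot: [75.6, 89.6, -14.4]
ft_force: [0.7, -0.4, -2.7]
finger_gap: 62.2
```

```bash
python3 - <<'E'
from g import *
go(588.2,310.3,100,0)
for n in('scene','top'):
    p,d=r.snapshot(n);P=pts(n,d)
    for c in [(590,309)]:
        try: print(n,fitring(P,c,124.5,33,5),plane(P,np.array(c),124.5))
        except Exception as e: print(n,e)
    cv2.imwrite(f'pics/j{n}.png',cv2.resize(p[120:240,320:440,::-1] if n=='scene' else p[200:320,100:220,::-1],(480,480)))
a=np.hstack([cv2.resize(cv2.imread(f'pics/j{n}.png'),(400,400)) for n in('scene','top')]); cv2.imwrite('pics/j.png',a)
E
```

```text
t 20.93 pos [586.2 308.9 114.3] jawyaw -0.0 gap 62.2 F [ 0.7 -0.4 -2.7] q6 23.6
delta [14.3  1.9 -1.4] turn -0.0 toolz [-0. -1.  0.]
scene (((588.1361083984375, 307.0318298339844), (65.91718292236328, 79.4983139038086), 105.77465057373047), 257, np.float64(122.7765010110437)) (array([ 5.00000e-03, -8.00000e-03,  1.22598e+02]), 120)
top (((585.7691040039062, 301.7862548828125), (45.55827713012695, 71.64218139648438), 97.54108428955078), 488, np.float64(123.66241354359846)) (array([ 0.00000e+00, -6.00000e-03,  1.23588e+02]), 331)
```

View pics/j.png

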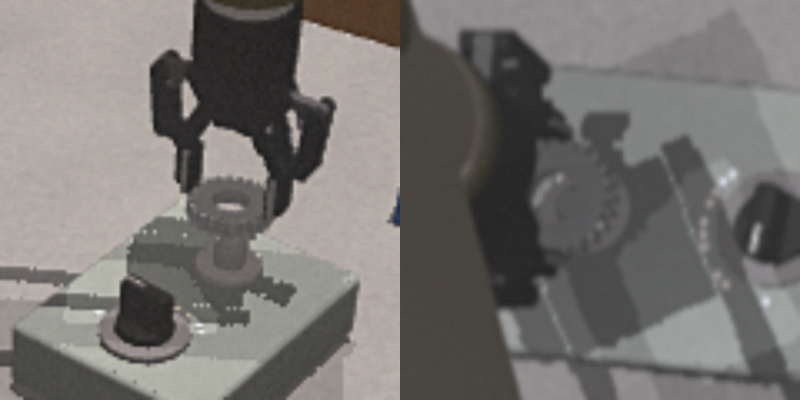

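Gear is over the pin and level (picture 11). Correct the offset and come down to just above the pin.

Call:
move_arm([
  [[3,2,-1.5],0],
  [[8,2,-1.5],0],
  [[13,2,-1.5],0],
  [[17,2,-1.5],0],
  [[18,2,-1.5],0],
  [[18,2,-1.5],0],
])

```text
time: 21.78
tool_pos: [589.3, 311.1, 98.0]
tcp_rot: [85.6, 89.4, -4.4]
ft_force: [-0.0, -0.0, -1.6]
finger_gap: 62.5
```

```bash
python3 - <<'E'
from g import *
go(588.3,310.4,85,0)
a=[]
for k in range(4):
    p,d=r.snapshot('scene');P=pts('scene',d); a.append(fitring(P,(590,309),104.5,33,5)[0][0])
print(np.mean(a,0))
E
```

```text
t 21.77 pos [589.3 311.1  98. ] jawyaw -0.0 gap 62.5 F [-0.  -0.  -1.6] q6 23.7
delta [13.  -1.1  0.7] turn -0.0 toolz [-0. -1.  0.]
[591.11265564 311.36205292]
```

Call:
move_arm([
  [[0,-1,0.7],0],
  [[2,-1,0.7],0],
  [[4,-1,0.7],0],
  [[6,-1,0.7],0],
  [[6,-1,0.7],0],
  [[6,-1,0.7],0],
])

```text
time: 22.72
tool_pos: [588.5, 310.5, 92.3]
tcp_rot: [87.2, 89.4, -2.8]
ft_force: [-0.1, 0.4, -3.0]
finger_gap: 62.4
```

Call:
move_arm([
  [[1,0,0],0],
  [[2,0,0],0],
  [[3,0,0],0],
  [[4,0,0],0],
  [[5,0,0],0],
  [[5,0,0],0],
])

```text
time: 23.48
tool_pos: [588.5, 310.4, 87.2]
tcp_rot: [86.4, 89.4, -3.6]
ft_force: [0.2, 0.3, -1.8]
finger_gap: 62.5
```

Call:
move_arm([
  [[1,0,0],0],
  [[2,0,0],0],
  [[3,0,0],0],
  [[4,0,0],0],
  [[5,0,0],0],
  [[5,0,0],0],
])

```text
time: 24.22
tool_pos: [588.5, 310.4, 82.0]
tcp_rot: [85.7, 89.4, -4.3]
ft_force: [0.6, 0.0, -2.5]
finger_gap: 62.5
```

Call:
move_arm([
  [[1,0,0],0],
  [[2,0,0],0],
  [[3,0,0],0],
  [[4,0,0],0],
  [[5,0,0],0],
  [[6,0,0],0],
  [[6,0,0],0],
])

```text
time: 25.1
tool_pos: [588.5, 310.4, 75.9]
tcp_rot: [85.3, 89.5, -4.7]
ft_force: [-0.1, 0.4, -2.0]
finger_gap: 62.6
```

Call:
move_arm([
  [[1,0,0],0],
  [[2,0,0],0],
  [[3,0,0],0],
  [[3,0,0],0],
])

```text
time: 25.6
tool_pos: [588.4, 310.3, 72.7]
tcp_rot: [84.5, 89.5, -5.6]
ft_force: [0.2, -0.1, -2.0]
finger_gap: 62.1
```

Call:
move_arm([
  [[0.5,0,0],0],
  [[1,0,0],0],
  [[1.5,0,0],0],
  [[2,0,0],0],
  [[2,0,0],0],
])

```text
time: 26.22
tool_pos: [588.5, 310.4, 70.9]
tcp_rot: [84.8, 89.5, -5.2]
ft_force: [-2.0, -0.5, -0.1]
finger_gap: 62.8
```

Call:
move_arm([
  [[0.4,0,0],0],
  [[0.8,0,0],0],
  [[0.8,0,0],0],
])

```text
time: 26.6
tool_pos: [588.5, 310.4, 70.9]
tcp_rot: [85.3, 89.4, -4.7]
ft_force: [-4.6, -2.0, 5.1]
finger_gap: 62.6
```

Seated: the tool stopped at 70.9 mm, as predicted, with 5 N upward. Releasing.

Call:
move_arm([
  [[0,0,0],0],
  [[0,0,0],0],
  [[0,0,0],0],
  [[0,0,0],0],
  [[0,0,0],0],
], jaw=1)

```text
time: 27.22
tool_pos: [588.5, 310.4, 70.8]
tcp_rot: [85.1, 89.4, -4.9]
ft_force: [-0.5, 0.1, 0.5]
finger_gap: 85.7
```

Call:
move_arm([
  [[-20,0,0],0],
  [[-50,0,0],0],
  [[-90,0,0],0],
  [[-110,0,30],0],
  [[-120,0,80],0],
  [[-120,0,110],0],
  [[-120,0,110],0],
])

```text
time: 28.1
tool_pos: [588.1, 198.6, 193.0]
tcp_rot: [87.0, 89.3, -3.2]
ft_force: [-0.7, -0.7, 0.4]
finger_gap: 85.5
```

```bash
python3 - <<'E'
from g import *
go(576,202,110,-11)
for n in('scene','top'):
    p,d=r.snapshot(n);P=pts(n,d)
    print(n,fitring(P,(589,311),80,33,4),plane(P,np.array([589,311]),80,3))
# initial selector bar angle from both
for n,b in(('top',0),('scene',0)):
    for s in (0,):
        P0=pts(n,np.load(n+'0.npy')); m=(abs(P0[...,2]-103.5)<3)&(np.hypot(P0[...,0]-577,P0[...,1]-201.5)<26)
        q=P0[m][:,:2]; w,v=np.linalg.eigh(np.cov(q.T)); print(n,len(q),q.mean(0),np.degrees(np.arctan2(v[1,1],v[0,1])))
E
```

```text
t 28.1 pos [588.1 198.6 193. ] jawyaw -0.2 gap 85.5 F [-0.7 -0.7  0.4] q6 14.3
delta [ 82.9 -13.1  -3.4] turn 10.8 toolz [-0. -1.  0.]
scene (((590.8369750976562, 308.6429443359375), (64.24976348876953, 68.9614028930664), 19.94696044921875), 269, np.float64(79.59987362419713)) (array([6.0000e-03, 7.0000e-03, 7.9836e+01]), 140)
top (((580.754150390625, 335.61859130859375), (13.06129264831543, 45.513980865478516), 107.8298110961914), 99, np.float64(79.09474885908037)) (array([-9.0000e-03,  1.8000e-01,  7.5236e+01]), 47)
top 155 [576.34129803 202.42355059] 169.32771535829667
scene 65 [577.49882333 200.14833882] 171.2221981161304
```

Gear top reads 79.8 mm (80 expected), flat, and over the seat. Step 2 done. Now the selector: bar yaw ≈ −10°, target ≈ −86.7°.

Call:
move_arm([
  [[5,-2,0],-10],
  [[10,-4,-1],-20],
  [[15,-6,-1],-30],
  [[20,-8,-2],-40],
  [[25,-10,-3],-50],
  [[30,-12,-3],-60],
  [[35,-12,-3],-70],
  [[45,-12,-3],-80],
  [[55,-12,-3],-80],
  [[65,-12,-3],-80],
  [[70,-12,-3],-80],
  [[70,-12,-3],-80],
], jaw=0, squeeze=30)

```text
time: 29.7
tool_pos: [576.1, 203.8, 121.5]
tcp_rot: [8.6, 89.4, -1.5]
ft_force: [0.5, -0.8, 0.4]
finger_gap: 42.9
```

```bash
python3 - <<'E'
from g import *
go(576.2,201.5,84,80)
E
```

```text
t 29.7 pos [576.1 203.8 121.5] jawyaw 79.9 gap 42.9 F [ 0.5 -0.8  0.4] q6 -65.1
delta [37.5 -2.3  0.1] turn -0.1 toolz [ 0.98 -0.18  0.01]
```

Call:
move_arm([
  [[10,-1,0],0],
  [[20,-2,0],0],
  [[30,-2,0],0],
  [[36,-2,0],0],
  [[37,-2,0],0],
  [[37,-2,0],0],
])

```text
time: 30.45
tool_pos: [576.2, 201.9, 84.6]
tcp_rot: [9.3, 89.4, -0.8]
ft_force: [0.3, -0.2, 0.5]
finger_gap: 42.5
```

Call:
move_arm([
  [[0,0,0],0],
  [[0,0,0],0],
  [[0,0,0],0],
  [[0,0,0],0],
  [[0,0,0],0],
], jaw=-1)

```text
time: 31.08
tool_pos: [576.6, 201.4, 85.3]
tcp_rot: [6.2, 89.4, -4.0]
ft_force: [-2.3, -4.6, 5.8]
finger_gap: 13.2
```

Call:
move_arm([
  [[0,0,0],7],
  [[0,0,0],14],
  [[0,0,0],21],
  [[0,0,0],28],
  [[0,0,0],35],
  [[0,0,0],42],
  [[0,0,0],49],
  [[0,0,0],56],
  [[0,0,0],63],
  [[0,0,0],70],
  [[0,0,0],77],
  [[0,0,0],77],
])

```text
time: 32.58
tool_pos: [576.2, 200.9, 85.3]
tcp_rot: [77.3, 89.4, -9.9]
ft_force: [-3.9, -4.4, 3.7]
finger_gap: 13.0
```

```bash
python3 - <<'E'
from g import *
go(576.2,201.5,180,3.3)
E
```

```text
t 32.58 pos [576.2 200.9  85.3] jawyaw 2.8 gap 13.0 F [-3.9 -4.4  3.7] q6 11.9
delta [-94.7   1.   -0.4] turn -0.5 toolz [ 0.05 -1.    0.  ]
```

Call:
move_arm([
  [[0,0,0],0],
  [[0,0,0],0],
  [[0,0,0],0],
  [[0,0,0],0],
  [[-30,0,0],0],
  [[-80,0,0],0],
  [[-120,0,0],0],
  [[-130,-40,40],0],
  [[-130,-80,90],0],
  [[-130,-120,140],0],
  [[-130,-140,150],0],
  [[-130,-140,150],0],
], jaw=0)

```text
time: 34.08
tool_pos: [441.6, 43.6, 214.6]
tcp_rot: [78.4, 89.4, -9.0]
ft_force: [0.2, 0.5, 0.7]
finger_gap: 42.3
```

```bash
python3 - <<'E'
from g import *
go(576.2,201.5,180,3.3)
for n in('top','scene'):
    p,d=r.snapshot(n);P0=pts(n,d)
    print(n,'gear',fitring(P0,(589,310),80,33,4),plane(P0,np.array([589,310]),80,3))
    m=(abs(P0[...,2]-103.5)<3)&(np.hypot(P0[...,0]-577,P0[...,1]-201.5)<26)
    q=P0[m][:,:2]; w,v=np.linalg.eigh(np.cov(q.T)); print('sel',len(q),q.mean(0),np.degrees(np.arctan2(v[1,1],v[0,1])))
    if n=='top': a=cv2.resize(p[215:320,115:255,::-1],(440,330))
    else: b=cv2.resize(p[170:350,150:420,::-1],(360,240))
c=np.zeros((330,800,3),np.uint8); c[:,:440]=a; c[:240,440:]=b; cv2.imwrite('pics/k.png',c)
E
```

```text
t 34.08 pos [441.6  43.6 214.6] jawyaw 2.6 gap 42.3 F [0.2 0.5 0.7] q6 -3.5
delta [  35.8  141.3 -151.6] turn -0.7 toolz [ 0.05 -1.    0.  ]
top gear (((588.8832397460938, 311.69183349609375), (64.6504135131836, 66.35009765625), 164.77645874023438), 757, np.float64(79.40768922575148)) (array([1.000e-02, 6.000e-03, 7.951e+01]), 478)
sel 155 [576.05544561 201.99103377] 92.48918657340417
scene gear (((590.9292602539062, 310.038330078125), (66.05122375488281, 74.04147338867188), 29.076690673828125), 271, np.float64(79.44825058245249)) (array([ 1.0000e-03, -3.0000e-03,  7.9546e+01]), 133)
sel 58 [578.29186007 197.85134209] 93.77325994189061
```

View pics/k.png

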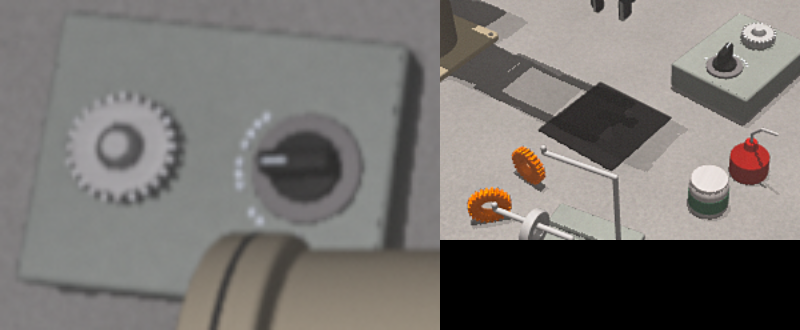

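Final picture (12): the gear is flat around the pin at (122,147), the pointer faces the three dots at (240,170), and the ring, oil can and tin are in place.

```bash
python3 -c "
from bench import r
print(r.hand_in())"
```

```text
the job is handed in; nothing more can be done
None
```

The job is done and handed in at about 34 s of the 72 s; no verdict was reported.

**What I did:**
- **Hook:** I gripped the gear by its faces, raised it 14.5 mm and drew it off.
- **Mat:** I stood the gear on its edge on the mat, let go, and tipped it flat with shut fingers. It then lay about 20 mm from the mat's centre, its top at about 17–18 mm.
- **Pin:** I centred the gear with one light pinch across its rim, then picked it up by the rim. I lowered it over the pin in short steps until it sat down, and released it only then. The force was about 5 N.
- **Selector:** I gripped the bar, turned it 77° clockwise, let go and backed the arm well clear.

**Last checks:**
- **Gear:** Its top measures 79.5 mm in both cameras (80 expected). Tilt is about 0.01 rad, and it sits within about 1 mm of the seat centre measured at the start.
- **Selector:** It reads about 1.41 rad in the top camera and about 1.39 rad in the scene camera (target 1.4). The picture shows the pointer at the three dots.
- **Other objects:** The ring is hanging, and the oil can and tin look undisturbed. I checked these by eye in the last picture and did not measure them.

**Disagreements:**
- The two cameras differ from each other by 2–4 mm. I worked with differences measured in the same camera, which agreed to about 1 mm.
- The finger opening reads 1–3.5 mm small on known sizes.
- The arm settled up to about 3.5 mm from where it was sent, so I corrected before lowering onto the pin.

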